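# Click the shelf stop into its second notch

### The job

Push the sliding shelf stop along its rail towards the mug of bolts, past the first notch, until it clicks into the second notch (the one nearer the mug), and leave it sitting there without running it on past that notch. Push only on its bare steel back plate with the fingertips: do not grip the stop or touch its rubber-faced mug side or its foot, and leave the other things on the shelf where they are.

Things in the scene. Friction and masses are not known exactly. Their poses are not given: they have to be found in the camera images.
- rail: Fixed straight aluminium rail on the shelf, 34 mm wide (its x), 400 mm long (its y), top at 16 mm; black end caps. Origin: centre of its underside. The stop is pushed along the rail's +y, towards the mug. Two plain cross notches, 12 mm wide and 8 mm deep, are cut in the raised 24 mm wide strip on its top at rail y = -30 mm (first) and +40 mm (second).
- notch1 (a point): Centre of the first notch, level with the rail's top. Same axes as the rail.
- notch2 (a point): Centre of the second notch, 70 mm further along the rail's +y, level with the rail's top. Same axes as the rail.
- stop (a joint): Travel of the shelf stop along the rail in m: 0 at the end away from the mug, growing towards the mug (rail +y), end stop at 0.260. Its spring ball sits in the first notch at 0.110 and in the second at 0.180. Sliding friction is about 2 N on the plain rail; pushing out of a notch takes about 12 N. A sprung ball of radius 8 mm under the foot falls into a notch: once within about 4 mm of a notch's centre it pulls the stop in by itself and the push force dips to nothing.
- stop_foot (a point): Centre of the stop's grey foot (44 mm across the rail, 46 mm along it), on its top, 37 mm above the shelf, straight above the spring ball. When the stop is in a notch this point is straight above that notch's centre.
- stop_back (a point): Push point on the bare steel back plate's face that looks away from the mug (rail -y), 60 mm above the shelf. It lies 27 mm behind stop_foot along the rail and 35 mm to the rail's +x of the rail's middle line. The upright plate is 130 mm wide (rail x from -20 to +110 mm), 4 mm thick, from 18 to 100 mm above the shelf. Same axes as the rail.
- stop_front: The mug side of the stop: 4 mm black rubber facing on the plate's other face (rail +y side), and the grey foot that straddles the rail in front of it. Not to be touched. Origin on the rail's middle line at shelf level, below stop_foot.
- mug: White ceramic coffee mug of bolts, 80 mm diameter, 88 mm high (bolts stick out to about 105 mm), handle at its +y. Loose, standing behind the rail beyond the second notch; the stop in the second notch stays clear of it. Origin at its underside centre.
- tin: Loose green tin, 66 mm diameter, 110 mm high, beyond the mug. Origin at its underside centre.
- sprocket: Loose steel sprocket lying flat, about 107 mm over the teeth, 8 mm thick, on the robot's side of the rail. Origin at its underside centre.
- bulb: Loose spare headlight bulb standing on its 38 mm flange, 64 mm high, on the far side of the rail. Origin at its underside centre.
- mirror: Loose round mirror, 104 mm diameter, lying face up with its black stem reaching 190 mm from its centre to its -y, 16 mm high, to the right. Origin under the disc's centre.
- spanner: Loose steel spanner, 170 mm long along its x, lying to the left.
Not all that is in view belongs to the job. Leave any orange look-alike of the tin alone. Of the things that look like the bulb, the smaller one is meant.

How it is judged:
On the way:
1. the stop has been pushed past the first notch (value of joint stop above 0.125 m).
At the end, for the whole second after the job is handed in: The stop rests in the second notch (travel 0.180 m within 3 mm), still and released; every other loose thing is within 20 mm of where it was and not tipped by more than 0.2 rad (value of joint stop between 0.177 and 0.183 m and velocity of joint stop between -0.005 and 0.005 m/s and distance of each of mug, tin, sprocket, bulb, mirror, spanner from where it was at the start of the episode below 0.02 m and angle between each of mug, tin, sprocket, bulb, mirror, spanner's own z axis and vertical below 0.2 rad); the robot touches nothing.
It fails at once if the stop is run on past the second notch (travel over 0.192 m) (value of joint stop above 0.192 m).
It fails at once if the fingers or arm touch the stop's rubber-faced mug side or foot (gripping it) with more than 1 N (contact force between any of the fingers, the arm and stop_front above 1 N).
It fails at once if a bystander (mug, tin, sprocket, bulb, mirror or spanner) is moved by more than 20 mm or tipped by more than 0.2 rad (distance of any of mug, tin, sprocket, bulb, mirror, spanner from where it was at the start of the episode above 0.02 m or angle between any of mug, tin, sprocket, bulb, mirror, spanner's own z axis and vertical above 0.2 rad).
It also fails if it takes over 58 s, if anything falls off the work surface, if the arm or the gripper's body presses on something with over 40 N, if the wrist force passes 120 N, or if a joint passes its speed limit or range.

### The arm

A 7-joint arm with a two-finger parallel gripper is mounted at the origin on the work surface. World frame = base frame: x ahead of the robot, y to its left, z up, the work surface at z = 0. Lengths are in m, angles in rad, forces in N, time in s.
With the tool pointing down it reaches from about 0.425 to 0.925 m from the base axis. Payload 6.8 kg.
Tool frame: the origin (TCP) lies at the very end of the fingers, on their centre line; the grasp point (between the pads) lies 19 mm behind it; z points along the fingers, y is the line along which they close (so a half turn about z gives the same grasp; the last joint's range is limited). The gripper opens to 85 mm and grips with 20 to 120 N. Pads are 22 mm wide; open, the fingers measure 114 mm over their backs; the gripper's body (76 mm by 85 mm) begins 54 mm behind the grasp point. The pads swing forward as they close: fully open they stand 13 mm farther back than shut.
Start: joints at [1.156, 0.477, 0.022, 1.555, -0.011, 1.109, -0.083], TCP at [0.204, -0.643, 0.231] pointing down, gripper open.
Joint ranges: [-2.96, 2.96], [-0.34, 2.1], [-1.41, 1.46], [0.24, 2.44], [-1.37, 4.51], [0.17, 1.92], [-2.96, 2.96]. Speed limits (rad/s): [2.39, 2.39, 3.14, 3.14, 3.14, 3.14, 3.14].

### API

Orientations are given as a rotation vector (axis times angle).
In Python, from bench import r gives the robot as it stands.
- The arm moves only by the shell command python3 -m jog 'ROWS' [FORCE]. ROWS is JSON, a list of rows, each an object of numbers: "fingers": the finger opening in m, from 0 to 0.0854; "x", "y", "z": the shift along the tool's x, y, z in m; "rx", "ry", "rz": the turn, a rotation vector about the tool's x, y, z in degrees. In form: [{"fingers": .., "x": .., "y": .., "z": .., "rx": .., "ry": .., "rz": ..}, ...]. A call has 1 to 8 rows; each row shifts and turns the commanded pose from where the row before left it, along the tool's axes as they then stand; what a row does not reach is not made up. A row lasts 1/8 s, in which the tool goes at most 62.5 mm and 10.7 degrees, less where a joint would pass 70% of its speed; a pose out of reach is approached as far as the arm can. A call is refused whole if a number of a shift passes 0.0625 or a number of a turn 10.7, either way. A call with a gripper value outside its range is refused whole. The fingers move at their own pace and stop on an object; FORCE is the grip in N (left out, the last holds). Time passes only in rows, so rows that do not move let the fingers close. It gives the time, the measured TCP pose, the force, the opening and the grip force at its end, in the units of the state.
- r.get_obs(): the state, without advancing time (a new reading comes with each control period).
- r.grab_frame(name): name is "scene" or "top" or "wrist"; returns (picture, depth): 400x640x3 uint8, red, green, blue; 400x640 float32, m along the optical axis (not along the pixel's ray), 0 where there is no reading.
- r.get_calibration(name): a dict with "mtx" (3x3 intrinsics, pixels), "extrinsics" (4x4, takes a point from camera to world coordinates). Camera axes: x right, y down, z forward; pixel columns grow to the right and rows downward; lengths in m; the calibration is good to about 2 mm. A picture is of the moment at which its call begins: read the wrist's pose just before it. get_calibration takes no time and is no camera call; for the wrist camera it gives the pose at the moment of the call.
- r.hand_in(): hands the job in; it is judged then, once.
Trained networks look in the newest picture that a camera, given by its name, has taken for a name from the list of things; names that differ only in an ending like _2 or _b are one class to them, and where a whole thing is asked for, a point or a joint stands for the part that bears it (a point fixed in the world has none). Each returns a list of dicts, best first, with "score" (0 to 1); they miss things now and then, are a little off and sometimes report something else, mostly with a low value. They report only what shows in the picture. A call takes as long as a camera call. They do not tell look-alikes from the thing itself.
- r.search_frame(target, camera): "xyz" ([x, y, z] in m, in world coordinates, good to about 4 mm: the middle of the surface that is visible of it).
- r.landmark_of(target, camera): "xyz" ([x, y, z] in m, in world coordinates, good to about 4 mm: a listed point, or the origin of a listed thing).
The state is a dict: "clock": time; "joints": joint angles; "qvel": joint speeds; "tau": joint torques, N m; "tcp_pos": TCP position; "orientation": TCP orientation; "contact_force": force on the tool from outside, world axes, zero at the start; "moment": the same for the moment, N m; "grip_width": finger opening in m; "gripper_force": force on a finger pad.
Only numpy, scipy, OpenCV 4.12 (cv2) and the standard library are available. Lean on these libraries where they do the work, as an engineer would, in place of code of your own. Each camera call takes 0.05 s, during which the arm holds its last target. There are 200 camera calls.

## Working session

There is one attempt and no reset: what is moved stays moved. The work goes in short steps, Python scripts to look and compute and a shell command to move; the robot and the scene stay as the last step left them, time stands still between calls to the robot, and variables do not carry over. Pictures are saved under pics/ and viewed, at most 10 in all, crops included, and the job is handed in when it is done.

```bash
mkdir -p pics; cat > h.py <<'E'
from bench import r
import numpy as np, cv2
from scipy.spatial.transform import Rotation as R
def look(cam,names):
    for n in names:
        for f in ('landmark_of',):
            print(cam,n,[(np.round(d['xyz'],3).tolist(),round(d['score'],2)) for d in getattr(r,f)(n,cam)[:3]])
def save(cam,fn):
    p,d=r.grab_frame(cam); cv2.imwrite('pics/'+fn,p[:,:,::-1]); return p,d
def px(cam,P):
    c=r.get_calibration(cam); q=np.linalg.inv(c['extrinsics'])@np.r_[P,1]; u=c['mtx']@q[:3]; return np.round(u[:2]/u[2]).tolist()
E
python3 - <<'E'
from h import *
names=['rail','notch1','notch2','stop_foot','stop_back','stop_front','mug','tin','sprocket','bulb','mirror']
for c in ('top','scene'):
    save(c,c+'1.png'); look(c,names)
o=r.get_obs(); print(o['clock'],o['tcp_pos'],R.from_rotvec(o['orientation']).as_matrix().round(3))
E
```

```text
top rail [([0.476, -0.001, -0.001], 0.96), ([0.478, 0.036, 0.018], 0.46)]
top notch1 [([0.469, -0.03, 0.011], 0.88), ([0.477, 0.04, 0.016], 0.84)]
top notch2 [([0.469, -0.03, 0.011], 0.88), ([0.477, 0.04, 0.016], 0.84)]
top stop_foot [([0.46, -0.086, 0.036], 0.68)]
top stop_back [([0.49, -0.122, 0.061], 0.69), ([0.457, -0.087, -0.005], 0.16)]
top stop_front [([0.462, -0.09, -0.002], 0.57)]
top mug [([0.562, 0.094, 0.002], 0.66)]
top tin [([0.485, 0.287, -0.004], 0.94), ([0.586, 0.204, 0.001], 0.58)]
top sprocket [([0.367, 0.001, 0.003], 0.96), ([0.618, -0.061, -0.0], 0.44)]
top bulb [([0.702, -0.111, -0.0], 0.46), ([0.617, -0.065, -0.001], 0.4)]
top mirror [([0.505, -0.4, -0.001], 0.89)]
scene rail [([0.491, -0.122, 0.06], 0.74), ([0.47, 0.001, 0.002], 0.7), ([0.459, -0.091, -0.003], 0.35)]
scene notch1 [([0.479, 0.046, 0.014], 0.84), ([0.468, -0.029, 0.02], 0.79), ([0.493, -0.12, 0.061], 0.41)]
scene notch2 [([0.479, 0.046, 0.014], 0.84), ([0.468, -0.029, 0.02], 0.79), ([0.493, -0.12, 0.061], 0.41)]
scene stop_foot [([0.46, -0.088, 0.038], 0.81)]
scene stop_back [([0.494, -0.12, 0.059], 0.92)]
scene stop_front [([0.461, -0.089, -0.005], 0.87), ([0.585, 0.207, 0.0], 0.56)]
scene mug [([0.563, 0.09, -0.001], 0.67), ([0.472, -0.029, 0.016], 0.22)]
scene tin [([0.584, 0.202, 0.002], 0.88), ([0.482, 0.284, -0.0], 0.88)]
scene sprocket [([0.369, -0.0, -0.002], 0.56), ([0.615, -0.062, -0.001], 0.35)]
scene bulb [([0.697, -0.114, 0.001], 0.6), ([0.614, -0.064, 0.001], 0.51), ([0.468, -0.029, 0.018], 0.44)]
scene mirror [([0.506, -0.403, -0.002], 0.8)]
1.2 [ 0.20385472 -0.64349553  0.23129546] [[ 0.953  0.302  0.   ]
 [ 0.302 -0.953  0.   ]
 [ 0.    -0.    -1.   ]]
```

View pics/top1.png

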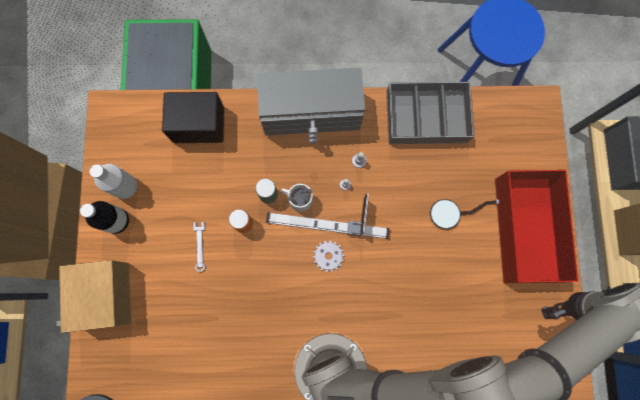

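View pics/scene1.png

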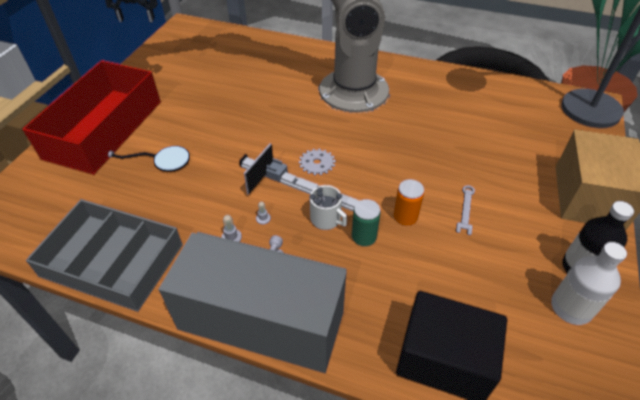

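The only stop is at top (358,215). Its notches are to its left, towards the mug at (300,196). The small bulb is at (345,184) and its larger look-alike at (360,159). The green tin is at (266,190) and the orange one at (239,219). I'm moving to a point behind the back plate.

```bash
python3 -m jog '[{"fingers":0,"x":0.042,"y":-0.038},{"x":0.042,"y":-0.038},{"x":0.042,"y":-0.038},{"x":0.042,"y":-0.038},{"x":0.042,"y":-0.038},{"x":0.042,"y":-0.038},{"x":0.042,"y":-0.038},{"x":0.042,"y":-0.038}]'
python3 -m jog '[{"rz":-9.3},{"rz":-9.3},{"rz":-9.3},{"rz":-9.3},{"rz":-9.3},{"rz":-9.3},{"rz":-9.3},{}]'
python3 - <<'E'
from h import *
save('wrist','w1.png'); look('wrist',['notch1','notch2','stop_foot','stop_back'])
save('top','t2.png'); look('top',['notch1','stop_foot','stop_back'])
o=r.get_obs(); M=R.from_rotvec(o['orientation']).as_matrix(); print(o['clock'],o['tcp_pos'],M.round(3),o['contact_force'],o['joints'])
print(M.T@(np.array([0.484,-0.176,0.055])-o['tcp_pos']))
E
```

```text
wrist notch1 []
wrist notch2 []
wrist stop_foot []
wrist stop_back []
top notch1 [([0.478, 0.037, 0.016], 0.72), ([0.47, -0.028, 0.014], 0.65)]
top stop_foot [([0.457, -0.089, 0.039], 0.78), ([0.368, -0.003, 0.005], 0.27)]
top stop_back [([0.487, -0.121, 0.061], 0.85)]
1.65 [ 0.20388735 -0.64347187  0.23129296] [[ 0.953  0.302  0.   ]
 [ 0.302 -0.953  0.   ]
 [ 0.    -0.    -1.   ]] [0.98415125 0.55537202 0.6962651 ] [ 1.15588271  0.477018    0.02238297  1.555406   -0.01152356  1.10933182
 -0.08309531]
[ 0.40820754 -0.36103906  0.17632259]validation failed for argument at $[0]...
validation failed for argument at $[0]...
```

```bash
python3 -m jog '[{"fingers":0.0,"x":0.042,"y":-0.038,"z":0.0,"rx":0.0,"ry":0.0,"rz":0.0},{"fingers":0.0,"x":0.042,"y":-0.038,"z":0.0,"rx":0.0,"ry":0.0,"rz":0.0},{"fingers":0.0,"x":0.042,"y":-0.038,"z":0.0,"rx":0.0,"ry":0.0,"rz":0.0},{"fingers":0.0,"x":0.042,"y":-0.038,"z":0.0,"rx":0.0,"ry":0.0,"rz":0.0},{"fingers":0.0,"x":0.042,"y":-0.038,"z":0.0,"rx":0.0,"ry":0.0,"rz":0.0},{"fingers":0.0,"x":0.042,"y":-0.038,"z":0.0,"rx":0.0,"ry":0.0,"rz":0.0},{"fingers":0.0,"x":0.042,"y":-0.038,"z":0.0,"rx":0.0,"ry":0.0,"rz":0.0}]'
```

```text
clock: 2.52
tcp_pos: [0.4046, -0.2996, 0.2317]
orientation: [3.104, 0.48, 0.001]
contact_force: [1.3, 0.1, 0.4]
grip_width: -0.0004
gripper_force: 0.0
```

```bash
python3 -m jog '[{"fingers":0.0,"x":0.0,"y":0.0,"z":0.0,"rx":0.0,"ry":0.0,"rz":-9.3},{"fingers":0.0,"x":0.0,"y":0.0,"z":0.0,"rx":0.0,"ry":0.0,"rz":-9.3},{"fingers":0.0,"x":0.0,"y":0.0,"z":0.0,"rx":0.0,"ry":0.0,"rz":-9.3},{"fingers":0.0,"x":0.0,"y":0.0,"z":0.0,"rx":0.0,"ry":0.0,"rz":-9.3},{"fingers":0.0,"x":0.0,"y":0.0,"z":0.0,"rx":0.0,"ry":0.0,"rz":-9.3},{"fingers":0.0,"x":0.0,"y":0.0,"z":0.0,"rx":0.0,"ry":0.0,"rz":-9.3},{"fingers":0.0,"x":0.0,"y":0.0,"z":0.0,"rx":0.0,"ry":0.0,"rz":-9.3},{"fingers":0.0,"x":0.0,"y":0.0,"z":0.0,"rx":0.0,"ry":0.0,"rz":0.0}]'
python3 - <<'E'
from h import *
save('wrist','w2.png'); look('wrist',['notch1','notch2','stop_foot','stop_back'])
o=r.get_obs(); M=R.from_rotvec(o['orientation']).as_matrix(); print(o['clock'],o['tcp_pos'],M.round(3),o['contact_force'],o['joints'])
print(M.T@(np.array([0.484,-0.176,0.055])-o['tcp_pos']))
E
```

```text
clock: 3.52
tcp_pos: [0.4038, -0.3012, 0.2314]
orientation: [2.36, 2.073, 0.0]
contact_force: [0.0, 0.1, 0.2]
grip_width: 0.0
gripper_force: 0.0
wrist notch1 []
wrist notch2 []
wrist stop_foot []
wrist stop_back []
3.775 [ 0.40382413 -0.30111358  0.23135189] [[ 0.129  0.992  0.   ]
 [ 0.992 -0.129 -0.   ]
 [-0.     0.    -1.   ]] [-0.43953317 -0.22099182 -0.00984574] [ 0.78611984  0.21399402 -0.30844233  1.94081573  0.07685275  0.99785857
  0.31309038]
[0.13443195 0.06333854 0.17634582]
```

View pics/w2.png

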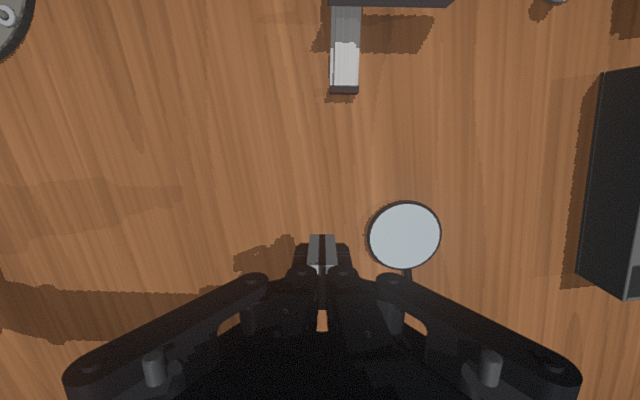

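```bash
python3 -m jog '[{"fingers":0.0,"x":0.030,"y":0.016,"z":0.0,"rx":0.0,"ry":0.0,"rz":0.0},{"fingers":0.0,"x":0.034,"y":0.016,"z":0.0,"rx":0.0,"ry":0.0,"rz":0.0},{"fingers":0.0,"x":0.034,"y":0.016,"z":0.0,"rx":0.0,"ry":0.0,"rz":0.0},{"fingers":0.0,"x":0.030,"y":0.015,"z":0.0,"rx":0.0,"ry":0.0,"rz":0.0},{"fingers":0.0,"x":0.0,"y":0.0,"z":0.0,"rx":0.0,"ry":0.0,"rz":0.0}]'
python3 - <<'E'
from h import *
save('wrist','w3.png'); look('wrist',['notch1','notch2','stop_foot','stop_back','bulb'])
o=r.get_obs(); M=R.from_rotvec(o['orientation']).as_matrix(); T=r.get_calibration('wrist')['extrinsics']; print(o['clock'],o['tcp_pos'],'cam in tool',M.T@(T[:3,3]-o['tcp_pos']))
print(M.T@(np.array([0.484,-0.176,0.055])-o['tcp_pos']))
E
```

```text
clock: 4.4
tcp_pos: [0.4841, -0.1793, 0.2315]
orientation: [-2.354, -2.08, -0.002]
contact_force: [0.4, 0.0, 0.1]
grip_width: 0.0002
gripper_force: 0.0
wrist notch1 [([0.468, -0.035, 0.014], 0.81)]
wrist notch2 [([0.468, -0.035, 0.014], 0.81)]
wrist stop_foot [([0.463, -0.091, 0.04], 0.82)]
wrist stop_back [([0.488, -0.122, 0.064], 0.9), ([0.473, -0.0, 0.0], 0.23)]
wrist bulb [([0.617, -0.062, 0.0], 0.65)]
4.7 [ 0.48198376 -0.1833418   0.2312325 ] cam in tool [ 0.06897933 -0.00015504 -0.14220997]
[0.00761248 0.00110619 0.17622908]
```

View pics/w3.png

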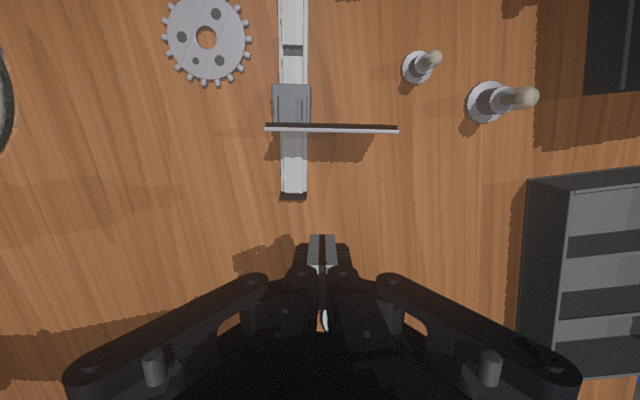

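The wrist picture shows the plate edge-on at row 130, columns 265–398. The fingers at column 322 line up with its bare part to the right of the rail, and both bulbs, at (418,66) and (490,100), are well clear. I'm lowering behind it.

```bash
python3 -m jog '[{"fingers":0.0,"x":0.0,"y":0.0,"z":0.030,"rx":0.0,"ry":0.0,"rz":0.0},{"fingers":0.0,"x":0.0,"y":0.0,"z":0.044,"rx":0.0,"ry":0.0,"rz":0.0},{"fingers":0.0,"x":0.0,"y":0.0,"z":0.044,"rx":0.0,"ry":0.0,"rz":0.0},{"fingers":0.0,"x":0.0,"y":0.0,"z":0.035,"rx":0.0,"ry":0.0,"rz":0.0},{"fingers":0.0,"x":0.0,"y":0.0,"z":0.023,"rx":0.0,"ry":0.0,"rz":0.0},{"fingers":0.0,"x":0.0,"y":0.0,"z":0.0,"rx":0.0,"ry":0.0,"rz":0.0},{"fingers":0.0,"x":0.0,"y":0.0,"z":0.0,"rx":0.0,"ry":0.0,"rz":0.0}]'
python3 -m jog '[{"fingers":0.0,"x":0.012,"y":0.0,"z":0.0,"rx":0.0,"ry":0.0,"rz":0.0},{"fingers":0.0,"x":0.012,"y":0.0,"z":0.0,"rx":0.0,"ry":0.0,"rz":0.0},{"fingers":0.0,"x":0.010,"y":0.0,"z":0.0,"rx":0.0,"ry":0.0,"rz":0.0},{"fingers":0.0,"x":0.0,"y":0.0,"z":0.0,"rx":0.0,"ry":0.0,"rz":0.0}]'
python3 -m jog '[{"fingers":0.0,"x":0.005,"y":0.0,"z":0.0,"rx":0.0,"ry":0.0,"rz":0.0},{"fingers":0.0,"x":0.005,"y":0.0,"z":0.0,"rx":0.0,"ry":0.0,"rz":0.0},{"fingers":0.0,"x":0.0,"y":0.0,"z":0.0,"rx":0.0,"ry":0.0,"rz":0.0}]'
```

```text
clock: 5.58
tcp_pos: [0.4832, -0.1828, 0.0562]
orientation: [2.359, 2.073, 0.001]
contact_force: [0.3, -0.1, 0.2]
grip_width: 0.0001
gripper_force: 0.0
clock: 6.08
tcp_pos: [0.4873, -0.147, 0.0556]
orientation: [2.356, 2.078, 0.001]
contact_force: [0.8, -0.2, 1.1]
grip_width: 0.0001
gripper_force: 0.0
clock: 6.45
tcp_pos: [0.4882, -0.1382, 0.0553]
orientation: [-2.358, -2.076, -0.0]
contact_force: [0.2, -0.6, -0.1]
grip_width: 0.0003
gripper_force: 0.0
```

```bash
for i in 1 2; do python3 -m jog '[{"fingers":0.0,"x":0.003,"y":0.0,"z":0.0,"rx":0.0,"ry":0.0,"rz":0.0},{"fingers":0.0,"x":0.003,"y":0.0,"z":0.0,"rx":0.0,"ry":0.0,"rz":0.0}]' | grep -v ori; done
python3 - <<'E'
from h import *
for c in('scene','wrist'):
  p,d=save(c,c+'5.png'); look(c,['notch1','notch2','stop_foot','stop_back'])
print(r.get_obs()['tcp_pos'],r.get_obs()['contact_force'])
E
```

```text
clock: 6.7
tcp_pos: [0.4887, -0.134, 0.0553]
contact_force: [-0.3, -9.0, -0.9]
grip_width: -0.0005
gripper_force: 0.0
clock: 6.95
tcp_pos: [0.4895, -0.1276, 0.0553]
contact_force: [-0.6, -3.6, 1.1]
grip_width: 0.0001
gripper_force: 0.0
scene notch1 [([0.479, 0.039, 0.014], 0.68), ([0.468, -0.028, 0.018], 0.67)]
scene notch2 [([0.479, 0.039, 0.014], 0.68), ([0.468, -0.028, 0.018], 0.67)]
scene stop_foot [([0.461, -0.084, 0.041], 0.81), ([0.506, -0.398, -0.002], 0.5)]
scene stop_back [([0.491, -0.115, 0.061], 0.92), ([0.563, 0.09, 0.001], 0.54)]
wrist notch1 [([0.466, -0.035, 0.018], 0.63)]
wrist notch2 [([0.466, -0.035, 0.018], 0.63)]
wrist stop_foot [([0.46, -0.086, 0.036], 0.7)]
wrist stop_back [([0.491, -0.114, 0.061], 0.67)]
[ 0.48993492 -0.12616381  0.05533616] [-0.5630701   0.24681891  0.94784252]
```

View pics/wrist5.png

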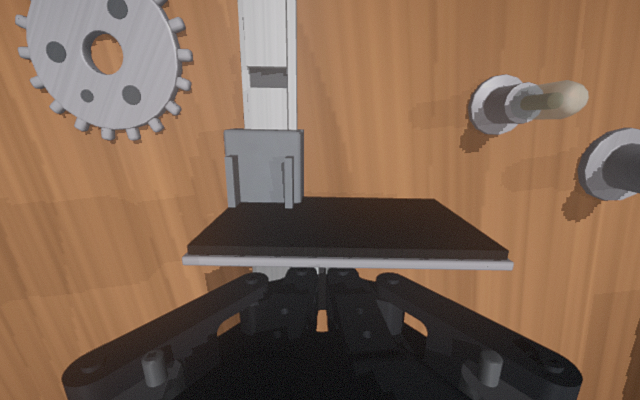

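The fingertips are on the bare plate (row 262), clear of the rubber, foot and both bulbs. I'm pushing on towards notch 1.

```bash
python3 -m jog '[{"fingers":0.0,"x":0.006,"y":0.0,"z":0.0,"rx":0.0,"ry":0.0,"rz":0.0},{"fingers":0.0,"x":0.006,"y":0.0,"z":0.0,"rx":0.0,"ry":0.0,"rz":0.0},{"fingers":0.0,"x":0.006,"y":0.0,"z":0.0,"rx":0.0,"ry":0.0,"rz":0.0},{"fingers":0.0,"x":0.006,"y":0.0,"z":0.0,"rx":0.0,"ry":0.0,"rz":0.0},{"fingers":0.0,"x":0.006,"y":0.0,"z":0.0,"rx":0.0,"ry":0.0,"rz":0.0},{"fingers":0.0,"x":0.006,"y":0.0,"z":0.0,"rx":0.0,"ry":0.0,"rz":0.0},{"fingers":0.0,"x":0.006,"y":0.0,"z":0.0,"rx":0.0,"ry":0.0,"rz":0.0},{"fingers":0.0,"x":0.006,"y":0.0,"z":0.0,"rx":0.0,"ry":0.0,"rz":0.0}]'
for i in 1 2 3 4 5 6 7 8 9 10; do python3 -m jog '[{"fingers":0.0,"x":0.002,"y":0.0,"z":0.0,"rx":0.0,"ry":0.0,"rz":0.0}]' | egrep 'tcp_pos|contact' | tr '\n' ' ';echo; done
python3 - <<'E'
from h import *
for c in('scene','wrist','top'):
  p,d=save(c,c+'6.png'); look(c,['notch1','notch2','stop_foot','stop_back'])
o=r.get_obs();print(o['clock'],o['tcp_pos'],o['contact_force'])
E
```

```text
clock: 8.45
tcp_pos: [0.4957, -0.0783, 0.0552]
orientation: [-2.358, -2.075, 0.0]
contact_force: [0.4, -2.4, -0.2]
grip_width: 0.0001
gripper_force: 0.0
tcp_pos: [0.4961, -0.0757, 0.0552] contact_force: [-0.2, -1.3, 0.2] 
tcp_pos: [0.4963, -0.0743, 0.0552] contact_force: [-0.0, -2.0, 0.9] 
tcp_pos: [0.4964, -0.0734, 0.0552] contact_force: [-0.5, -3.9, 1.1] 
tcp_pos: [0.4964, -0.0729, 0.0552] contact_force: [-1.7, -9.4, 1.5] 
tcp_pos: [0.4964, -0.0725, 0.0553] contact_force: [-1.6, -13.9, 2.1] 
tcp_pos: [0.4965, -0.0722, 0.0553] contact_force: [-2.1, -15.8, 3.9] 
tcp_pos: [0.4966, -0.0713, 0.0553] contact_force: [-2.0, -20.8, 4.3] 
tcp_pos: [0.4965, -0.0711, 0.0553] contact_force: [-2.4, -25.5, 4.4] 
tcp_pos: [0.4965, -0.0709, 0.0553] contact_force: [-4.3, -29.6, 5.1] 
tcp_pos: [0.4965, -0.0707, 0.0553] contact_force: [-2.0, -35.2, 7.0] 
scene notch1 [([0.47, -0.027, 0.016], 0.95), ([0.478, 0.044, 0.015], 0.82), ([0.468, -0.03, 0.038], 0.2)]
scene notch2 [([0.47, -0.027, 0.016], 0.95), ([0.478, 0.044, 0.015], 0.82), ([0.468, -0.03, 0.038], 0.2)]
scene stop_foot [([0.468, -0.027, 0.04], 0.76)]
scene stop_back [([0.501, -0.06, 0.061], 0.71)]
wrist notch1 [([0.466, -0.033, 0.018], 0.89), ([0.479, 0.042, 0.014], 0.66)]
wrist notch2 [([0.466, -0.033, 0.018], 0.89), ([0.479, 0.042, 0.014], 0.66)]
wrist stop_foot [([0.475, -0.018, 0.039], 0.75), ([0.47, -0.017, -0.0], 0.48)]
wrist stop_back [([0.502, -0.047, 0.064], 0.89), ([0.467, -0.031, 0.018], 0.71)]
top notch1 [([0.478, 0.038, 0.015], 0.92), ([0.471, -0.029, 0.01], 0.77), ([0.407, 0.433, -0.001], 0.7)]
top notch2 [([0.478, 0.038, 0.015], 0.92), ([0.471, -0.029, 0.01], 0.77), ([0.407, 0.433, -0.001], 0.7)]
top stop_foot [([0.466, -0.017, 0.037], 0.49)]
top stop_back [([0.502, -0.046, 0.061], 0.5)]
10.45 [ 0.49850805 -0.05851519  0.05532616] [ 0.27029536 -1.20510043 -0.42599441]
```

The force climbed in notch 1 and then released while the cameras ran, so the stop is now past it. By contact, the notch 1 seat was at TCP y≈-0.073, so I expect the notch 2 seat at ≈-0.004.

```bash
python3 -m jog '[{"fingers":0.0,"x":0.006,"y":0.0,"z":0.0,"rx":0.0,"ry":0.0,"rz":0.0},{"fingers":0.0,"x":0.006,"y":0.0,"z":0.0,"rx":0.0,"ry":0.0,"rz":0.0},{"fingers":0.0,"x":0.006,"y":0.0,"z":0.0,"rx":0.0,"ry":0.0,"rz":0.0},{"fingers":0.0,"x":0.006,"y":0.0,"z":0.0,"rx":0.0,"ry":0.0,"rz":0.0},{"fingers":0.0,"x":0.005,"y":0.0,"z":0.0,"rx":0.0,"ry":0.0,"rz":0.0},{"fingers":0.0,"x":0.004,"y":0.0,"z":0.0,"rx":0.0,"ry":0.0,"rz":0.0},{"fingers":0.0,"x":0.003,"y":0.0,"z":0.0,"rx":0.0,"ry":0.0,"rz":0.0},{"fingers":0.0,"x":0.0,"y":0.0,"z":0.0,"rx":0.0,"ry":0.0,"rz":0.0}]' | egrep 'tcp_pos|contact'
python3 - <<'E'
from h import *
for c in('scene','wrist','top'):
  p,d=save(c,c+'7.png'); look(c,['notch2','stop_foot','stop_back'])
o=r.get_obs();print(o['clock'],o['tcp_pos'],o['contact_force'])
E
```

```text
tcp_pos: [0.503, -0.0226, 0.0553]
contact_force: [0.3, 0.3, -0.2]
scene notch2 [([0.471, -0.029, 0.016], 0.74), ([0.476, 0.042, 0.016], 0.64)]
scene stop_foot [([0.475, 0.024, 0.035], 0.76)]
scene stop_back [([0.507, -0.011, 0.06], 0.85)]
wrist notch2 [([0.476, 0.044, 0.014], 0.7), ([0.473, 0.0, 0.001], 0.45)]
wrist stop_foot [([0.476, 0.02, 0.038], 0.73)]
wrist stop_back [([0.506, -0.012, 0.063], 0.87)]
top notch2 [([0.469, -0.025, 0.012], 0.88)]
top stop_foot [([0.585, 0.206, 0.001], 0.71), ([0.474, 0.022, 0.037], 0.6)]
top stop_back [([0.505, -0.01, 0.061], 0.57)]
12.05 [ 0.50301296 -0.0235253   0.0553083 ] [0.06733634 0.54663143 0.1444521 ]
```

```bash
python3 -m jog '[{"fingers":0.0,"x":0.003,"y":0.0,"z":0.0,"rx":0.0,"ry":0.0,"rz":0.0},{"fingers":0.0,"x":0.003,"y":0.0,"z":0.0,"rx":0.0,"ry":0.0,"rz":0.0},{"fingers":0.0,"x":0.003,"y":0.0,"z":0.0,"rx":0.0,"ry":0.0,"rz":0.0},{"fingers":0.0,"x":0.0,"y":0.0,"z":0.0,"rx":0.0,"ry":0.0,"rz":0.0}]' | egrep 'tcp_pos|contact'
for i in 1 2 3 4 5 6 7; do python3 -m jog '[{"fingers":0.0,"x":0.001,"y":0.0,"z":0.0,"rx":0.0,"ry":0.0,"rz":0.0}]' | egrep 'tcp_pos|contact' | tr '\n' ' ';echo; done
python3 - <<'E'
from h import *
for c in('scene','wrist','top'):
  p,d=save(c,c+'8.png'); look(c,['notch2','stop_foot','stop_back'])
o=r.get_obs();print(o['clock'],o['tcp_pos'],o['contact_force'])
E
```

```text
tcp_pos: [0.5042, -0.0141, 0.0553]
contact_force: [-0.8, -0.9, -0.1]
tcp_pos: [0.5042, -0.0135, 0.0553] contact_force: [-0.6, -2.3, 0.3] 
tcp_pos: [0.5044, -0.0126, 0.0553] contact_force: [-0.1, -2.0, -0.5] 
tcp_pos: [0.5046, -0.0115, 0.0553] contact_force: [0.2, -2.3, -0.0] 
tcp_pos: [0.5047, -0.0102, 0.0553] contact_force: [-0.2, -0.8, -0.0] 
tcp_pos: [0.5049, -0.009, 0.0553] contact_force: [0.4, -0.1, 0.1] 
tcp_pos: [0.505, -0.0081, 0.0553] contact_force: [0.4, -0.4, -0.3] 
tcp_pos: [0.5051, -0.0074, 0.0553] contact_force: [0.2, -0.1, 0.2] 
scene notch2 [([0.469, -0.028, 0.015], 0.95), ([0.479, 0.041, 0.013], 0.86)]
scene stop_foot [([0.481, 0.039, 0.04], 0.96), ([0.479, 0.041, 0.014], 0.31)]
scene stop_back [([0.513, 0.009, 0.062], 0.62)]
wrist notch2 [([0.478, 0.045, 0.016], 0.82), ([0.466, -0.034, 0.018], 0.61)]
wrist stop_foot [([0.48, 0.038, 0.04], 0.92)]
wrist stop_back [([0.507, 0.012, 0.058], 0.93)]
top notch2 [([0.48, 0.039, 0.015], 0.95), ([0.469, -0.028, 0.013], 0.56)]
top stop_foot [([0.478, 0.04, 0.036], 0.47)]
top stop_back [([0.511, 0.007, 0.061], 0.51)]
14.025 [ 0.50507139 -0.00766082  0.0553215 ] [ 0.04781684  0.56630083 -0.47992229]
```

The force dropped to nothing, and all three cameras put the foot over notch 2. I'm backing off and rising, then checking.

```bash
python3 -m jog '[{"fingers":0.0,"x":-0.015,"y":0.0,"z":0.0,"rx":0.0,"ry":0.0,"rz":0.0},{"fingers":0.0,"x":-0.025,"y":0.0,"z":0.0,"rx":0.0,"ry":0.0,"rz":0.0},{"fingers":0.0,"x":-0.02,"y":0.0,"z":0.0,"rx":0.0,"ry":0.0,"rz":0.0},{"fingers":0.0,"x":0.0,"y":0.0,"z":-0.04,"rx":0.0,"ry":0.0,"rz":0.0},{"fingers":0.0,"x":0.0,"y":0.0,"z":-0.05,"rx":0.0,"ry":0.0,"rz":0.0},{"fingers":0.0,"x":0.0,"y":0.0,"z":-0.04,"rx":0.0,"ry":0.0,"rz":0.0},{"fingers":0.0,"x":0.0,"y":0.0,"z":0.0,"rx":0.0,"ry":0.0,"rz":0.0},{"fingers":0.0,"x":0.0,"y":0.0,"z":0.0,"rx":0.0,"ry":0.0,"rz":0.0}]' | egrep 'tcp_pos|contact'
python3 - <<'E'
from h import *
for c in('scene','wrist','top'):
  p,d=save(c,c+'9.png'); look(c,['notch1','stop_foot','stop_back','mug','bulb','sprocket'])
E
```

```text
tcp_pos: [0.4967, -0.0681, 0.1848]
contact_force: [-0.4, 0.2, 0.0]
scene notch1 [([0.469, -0.029, 0.015], 0.95), ([0.474, 0.042, 0.014], 0.92)]
scene stop_foot [([0.477, 0.042, 0.034], 0.57)]
scene stop_back [([0.509, 0.008, 0.062], 0.59)]
scene mug [([0.563, 0.09, 0.002], 0.88)]
scene bulb [([0.7, -0.111, 0.001], 0.88), ([0.617, -0.063, -0.001], 0.5), ([0.371, -0.0, 0.0], 0.23)]
scene sprocket [([0.368, -0.002, -0.003], 0.76)]
wrist notch1 [([0.475, 0.041, 0.016], 0.96), ([0.465, -0.032, 0.018], 0.69)]
wrist stop_foot [([0.48, 0.038, 0.038], 0.74)]
wrist stop_back [([0.507, 0.01, 0.063], 0.61), ([0.562, 0.092, 0.001], 0.4)]
wrist mug [([0.564, 0.088, 0.003], 0.95)]
wrist bulb [([0.615, -0.06, 0.0], 0.63), ([0.701, -0.118, -0.002], 0.56)]
wrist sprocket [([0.369, -0.003, 0.004], 0.77)]
top notch1 [([0.479, 0.037, 0.017], 0.75), ([0.471, -0.027, 0.012], 0.68), ([0.508, 0.006, 0.059], 0.43)]
top stop_foot [([0.477, 0.041, 0.038], 0.75), ([0.507, -0.4, 0.0], 0.62)]
top stop_back [([0.508, 0.005, 0.062], 0.52)]
top mug [([0.564, 0.093, -0.001], 0.57)]
top bulb [([0.698, -0.111, 0.001], 0.69)]
top sprocket [([0.366, -0.002, 0.006], 0.91)]
```

View pics/wrist9.png

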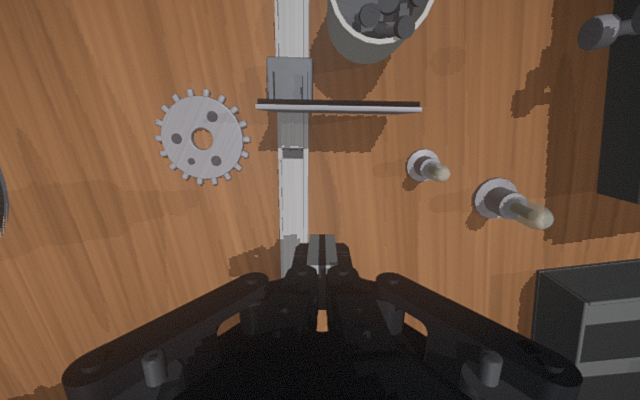

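The picture shows the stop's foot at (289,75) over notch 2, with notch 1 bare behind it at (292,153). The mug, bulb and sprocket haven't moved, and the gripper is clear.

```bash
python3 -c "
from bench import r
print(r.hand_in())"
```

```text
the job is handed in; nothing more can be done
None
```

I handed the job in with the stop in the second notch: the push force dropped to nothing there, and after I backed off, all three cameras put the foot within about 3 mm of the notch (about 0 mm on average). The mug, sprocket and bulb are where they started; I did not re-measure the tin, mirror and spanner, but the arm stayed clear of them, and the hand-in gave no verdict.

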